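# Swing out the drain hook and hang the slide carrier in its notch

## Task

Swing the folded orange hook on the tiled upstand fully out to its stop, pushing it gently with the fingers rather than pinching it. Then hang the slide carrier on the hook by its handle bar, with the bar down in the hook's notch, upright and let go, to drain over the tray. Handle the hook and the glass slides gently, and do not disturb the pot, the bottle and the mug.

Things in the scene. Friction and masses are not known exactly. Their poses are not given: they have to be found in the camera images.
- stand: Fixed tiled upstand, 30 mm thick, 140 wide, 220 high. Origin on the bench, z up, front faces local -x, y along the face (tiles: x 7.5 to 37.5 mm, y -90 to 50). Hook axis at local (-16, 0, 190) mm, in front of a back plate (front x = 1.5). Steel drip tray on the bench: x -140 to -10, 100 wide, 12 high. Over 25 N from the fingers on stand or hook breaks it, so does pinching the hook.
- hook (a joint): Hook angle about its vertical axis. 0: folded along the upstand, arm to the stand's local +y, its end overhanging the upstand's edge by 68 mm or more. Grows anticlockwise from above. 1.57: hard stop, arm straight out of the front (stand -x); fully out means above 1.50. Starts 0 to 0.25. Friction hinge (0.5 N m), stays where left.
- hook_axis (a point): Point on the hook's vertical hinge axis, 190 mm above the bench; its frame turns with the hook: y along the arm to the tip, z up, x across. The arm is telescopic, set in or out by e = 0 to 25 mm; e is not measured: see or feel it. It is locked, and does not slide under allowed forces. From y = 44+e mm out the arm is orange, 12 mm wide (x -6 to 6), underside z = -10 mm.
- hook_mid (a point): Point on the arm's centre line, 90 mm out from hook_axis, frame as hook_axis. Arm profile in the hook_axis frame, mm: collar y 44+e to 50+e, top z 22; notch y 50+e to 62+e, floor z -1; level top z 6 for y 62+e to 108+e; upturned tip y 108+e to 118+e, top z 18. A bar slid inward just above the level top meets the collar, right over the notch.
- carrier: Loose steel slide carrier, 0.2 to 0.35 kg, on the bench: tray 84 x 40 x 22 mm with glass slides to 30 mm; origin under its centre, z up, x along its length. Uprights at x = +-44.5 mm (5 thick, 12 deep) carry a level handle bar along x. Keep it within 0.6 rad of upright; pressed on hook or stand with over 20 N, the glass breaks.
- bar (a point): Middle of the handle bar's axis: round bar 8 mm thick, 100 mm above the carrier's underside; opening below it 84 mm wide, from 30 to 96 mm above the underside. In the notch it lies 3 mm above hook_axis level; on the arm's level top, 10 mm.
- grip (a point): Gripping point in the black square post (14 x 14 mm) that stands on the bar's middle, 103 to 161 mm above the carrier's underside; the point is at 148 mm, 48 mm above the bar's axis. Frame as the carrier's.
- pot: Loose clear specimen pot with red lid, 64 mm across, 68 mm high, origin under its centre: leave alone.
- reagent: Loose amber reagent bottle, 60 mm across, 140 mm high, origin under its centre: leave alone.
- mug: Loose blue plastic mug, 76 mm across, 90 mm high, handle at its +y side, origin under its centre: leave alone.
Not all that is in view belongs to the job. Of the things that look like the carrier, take the one that is farthest to the robot's left at the start.

How it is judged:
By the outcome, as a careful person would: the job done as asked, in the order asked, and still so for the second after the job is handed in, with the robot touching nothing.
It also fails if it takes over 58 s, if anything falls off the work surface, if the arm or the gripper's body presses on something with over 40 N, if the wrist force passes 120 N, or if a joint passes its speed limit or range.

## Robot

A 6-joint arm with a two-finger parallel gripper is mounted at the origin on the work surface. World frame = base frame: x ahead of the robot, y to its left, z up, the work surface at z = 0. Lengths are in m, angles in rad, forces in N, time in s.
With the tool pointing down it reaches from about 0.375 to 0.975 m from the base axis. Payload 3.8 kg.
Tool frame: the origin (TCP) lies at the very end of the fingers, on their centre line; the grasp point (between the pads) lies 19 mm behind it; z points along the fingers, y is the line along which they close (so a half turn about z gives the same grasp; the last joint's range is limited). The gripper opens to 85 mm and grips with 20 to 120 N. Pads are 22 mm wide; open, the fingers measure 114 mm over their backs; the gripper's body (76 mm by 85 mm) begins 54 mm behind the grasp point. The pads swing forward as they close: fully open they stand 13 mm farther back than shut.
Start: joints at [1.284, 0.264, 1.604, -0, 1.274, -0.037], TCP at [0.167, 0.654, 0.231] pointing down, gripper open.
Joint ranges: [-2.63, 2.63], [-0.94, 2.18], [0.31, 2.57], [-1.31, 4.45], [0, 2.66], [-2.55, 2.55]. Speed limits (rad/s): [2.57, 2.57, 3.14, 3.14, 3.14, 3.14].

## Interface

Orientations are given as a rotation vector (axis times angle).
In Python, from workcell import * gives the robot as it stands.
- The arm moves only by the shell command python3 -m crank 'ROWS' [OPENING] [FORCE]. ROWS is JSON, a list that holds one entry, the list of rows, each a list of 6 numbers: the shift along the tool's x, y, z in cm, then the turn, a rotation vector about the tool's x, y, z in rad. In form: [[[dx, dy, dz, ax, ay, az], ...]]. A call has 1 to 8 rows; each row shifts and turns the commanded pose from where the row before left it, along the tool's axes as they then stand; what a row does not reach is not made up. A row lasts 1/12 s, in which the tool goes at most 41.7 mm and 7.16 degrees, less where a joint would pass 70% of its speed; a pose out of reach is approached as far as the arm can. A call with a gripper value outside its range is refused whole. OPENING is the finger opening in cm, from 0 to 8.54, set as the call begins (- or left out, the last holds). The fingers move at their own pace and stop on an object; FORCE is the grip in N (left out, the last holds). Time passes only in rows, so rows that do not move let the fingers close. It gives the time, the measured TCP pose, the force, the opening and the grip force at its end, in the units of the state.
- read_state(): the state, without advancing time (a new reading comes with each control period).
- read_camera(name): name is "scene" or "top"; returns the picture (384x512x3 uint8, blue, green, red); there is no depth.
- camera_model(name): a dict with "camera_matrix" (3x3 intrinsics, pixels), "k1" (the pictures are not rectified: a ray, as slopes to the right and down, at radius r is drawn at 1 + k1 r^2 times it, then the intrinsics apply), "R" (3x3) and "t" (3): a world point X has camera coordinates R X + t. Camera axes: x right, y down, z forward; pixel columns grow to the right and rows downward; lengths in m; the calibration is good to about 2 mm. A picture is of the moment at which its call begins. camera_model takes no time and is no camera call.
- finish_job(): hands the job in; it is judged then, once.
The state is a dict: "time": time; "q": joint angles; "joint_vel": joint speeds; "joint_torque": joint torques, N m; "tool_pos": TCP position; "tcp_rot": TCP orientation; "wrist_force": force on the tool from outside, world axes, zero at the start; "torque": the same for the moment, N m; "width": opening from 0.0 (shut) to 1.0 (fully open); "grip_force": force on a finger pad.
Only numpy, scipy, OpenCV 4.12 (cv2) and the standard library are available. Lean on these libraries where they do the work, as an engineer would, in place of code of your own. Each camera call takes 0.05 s, during which the arm holds its last target. There are 200 camera calls.

## Working session

There is one attempt and no reset: what is moved stays moved. The work goes in short steps, Python scripts to look and compute and a shell command to move; the robot and the scene stay as the last step left them, time stands still between calls to the robot, and variables do not carry over. Pictures are saved under pics/ and viewed, at most 10 in all, crops included, and the job is handed in when it is done.

```bash
mkdir -p pics; ls; python3 - <<'E'
from workcell import *
import cv2
for n in("scene","top"):
    im=read_camera(n); cv2.imwrite(f"pics/{n}0.png",cv2.resize(im,(800,600),interpolation=cv2.INTER_CUBIC))
    cv2.imwrite(f"pics/raw_{n}0.png",im)
    m=camera_model(n); print(n,m)
print(read_state())
E
```

```text
pics
scene {'camera_matrix': array([[416.35446015,   0.        , 238.35165358],
       [  0.        , 416.35446015, 199.68437559],
       [  0.        ,   0.        ,   1.        ]]), 'k1': 0.030395440481415095, 'R': array([[-0.80552127,  0.5924488 , -0.01182798],
       [ 0.35392273,  0.46500909, -0.81148336],
       [-0.47526223, -0.6578533 , -0.58425581]]), 't': array([ 0.49731347, -0.03554279,  1.46289932])}
top {'camera_matrix': array([[346.82097138,   0.        , 257.17189368],
       [  0.        , 346.82097138, 194.6768069 ],
       [  0.        ,   0.        ,   1.        ]]), 'k1': -0.09613100332009467, 'R': array([[-0.02802777, -0.99959885, -0.00407169],
       [-0.98193931,  0.02829461, -0.18706845],
       [ 0.18710862, -0.00124496, -0.98233844]]), 't': array([-0.06571806,  0.58826727,  0.98235454])}
{'time': 0.1, 'q': array([ 1.28410270e+00,  2.64736258e-01,  1.60524624e+00,  9.34340300e-07,
        1.27367680e+00, -3.69112099e-02]), 'joint_vel': array([-5.01250655e-04, -1.69373721e-03, -3.65884454e-03,  8.49899098e-04,
        5.74909859e-05,  1.49807516e-03]), 'joint_torque': array([ 9.34107775e-04, -5.16698885e+01, -3.68590879e+01,  1.19528912e-05,
        6.19058905e-03, -5.76009853e-06]), 'tool_pos': array([0.16667838, 0.65341973, 0.23004237]), 'tcp_rot': array([-0.39129675, -3.11679061,  0.00320331]), 'wrist_force': array([-0.40089293,  0.5801805 , -0.38202908]), 'torque': array([ 0.00094949,  0.06771516, -0.00959899]), 'grip_force': 0.0, 'width': 0.995953074555759}
```

View pics/scene0.png

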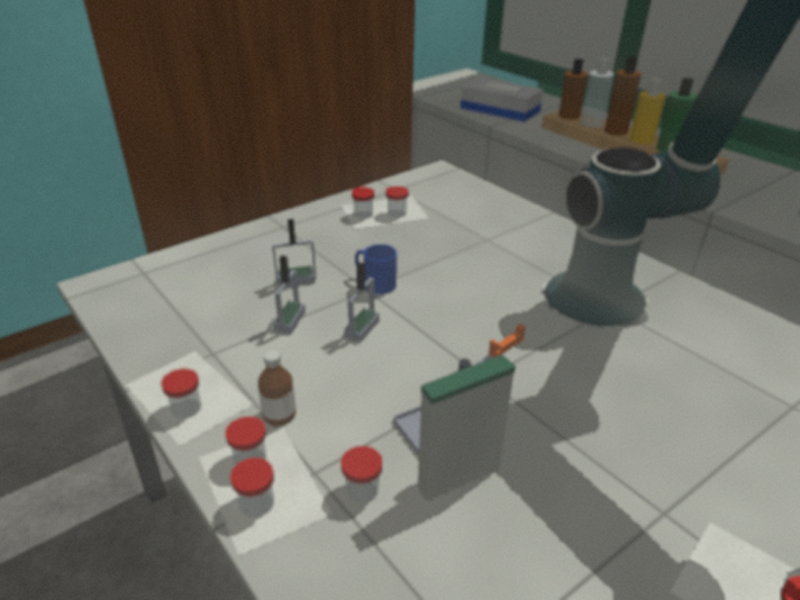

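View pics/top0.png

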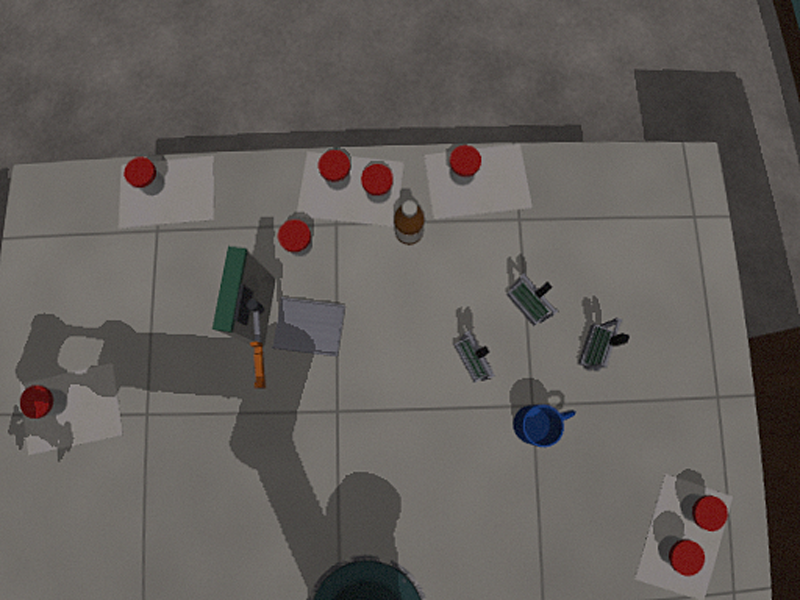

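Top view: carrier-like things at (472,357), (530,300), (600,345). Image left is the robot's left, so the one at (472,357) should be the target. The stand is at (240,300), with the folded hook end at (258,365). I'll confirm in enlarged crops.

```bash
cat > h.py <<'E'
import numpy as np, cv2
from workcell import *
def cam(n):
    m=camera_model(n); return m["camera_matrix"],m["k1"],m["R"],m["t"]
def proj(n,X):
    K,k,R,t=cam(n); c=np.atleast_2d(X)@R.T+t; s=c[:,:2]/c[:,2:]
    s=s*(1+k*(s**2).sum(1,keepdims=True)); return s@K[:2,:2].T+K[:2,2]
def unproj(n,uv,z):
    K,k,R,t=cam(n); s=cv2.undistortPoints(np.array(uv,float).reshape(-1,1,2),K,np.array([k,0,0,0,0.])).reshape(-1,2)
    d=np.c_[s,np.ones(len(s))]@R; o=-R.T@t; z=np.broadcast_to(z,len(s))
    return o+d*((z-o[2])/d[:,2])[:,None]
def crop(im,x0,y0,w,h,f): return cv2.resize(im[y0:y0+h,x0:x0+w],None,fx=f,fy=f,interpolation=cv2.INTER_CUBIC)
E
python3 - <<'E'
from h import *
t=cv2.imread("pics/raw_top0.png"); s=cv2.imread("pics/raw_scene0.png")
a=crop(t,130,150,100,104,5.5); cv2.imwrite("pics/c1.png",a)
b=crop(t,280,155,130,95,4); c=crop(s,170,130,90,95,4)
print(a.shape,b.shape,c.shape)
o=np.zeros((600,800,3),np.uint8); 
b=crop(t,285,155,66,100,6); c=crop(s,215,160,66,70,6)
o[:600,:396]=b; o[:420,400:796]=c
cv2.imwrite("pics/c2.png",o)
cv2.imwrite("pics/c3.png",crop(s,245,205,100,115,5.2))
for n,u in [("carr",(472,357)),("b",(530,300)),("c",(600,345))]:
    w=unproj("top",[np.array(u)/1.5625],.02); print(n,w,proj("scene",w)*1.5625)
E
```

```text
(572, 550, 3) (380, 520, 3) (380, 360, 3)
carr [[ 0.48420401 -0.21622672  0.02      ]] [[362.37353447 321.09765755]]
b [[ 0.59402602 -0.33805628  0.02      ]] [[287.41687378 312.59986904]]
c [[ 0.49948818 -0.47182865  0.02      ]] [[293.50290706 271.69453498]]
```

View pics/c1.png

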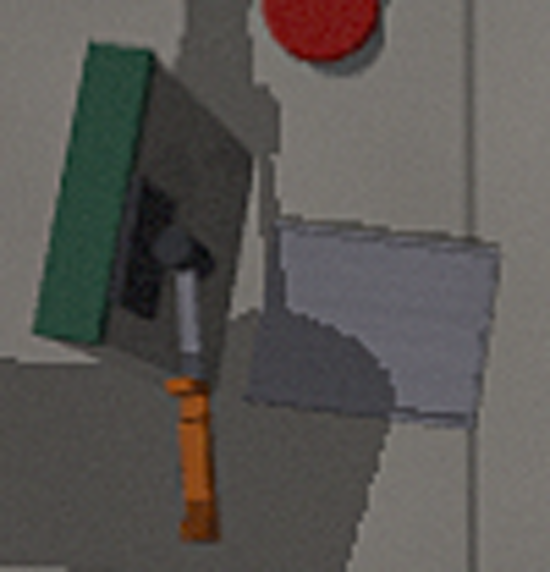

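View pics/c2.png

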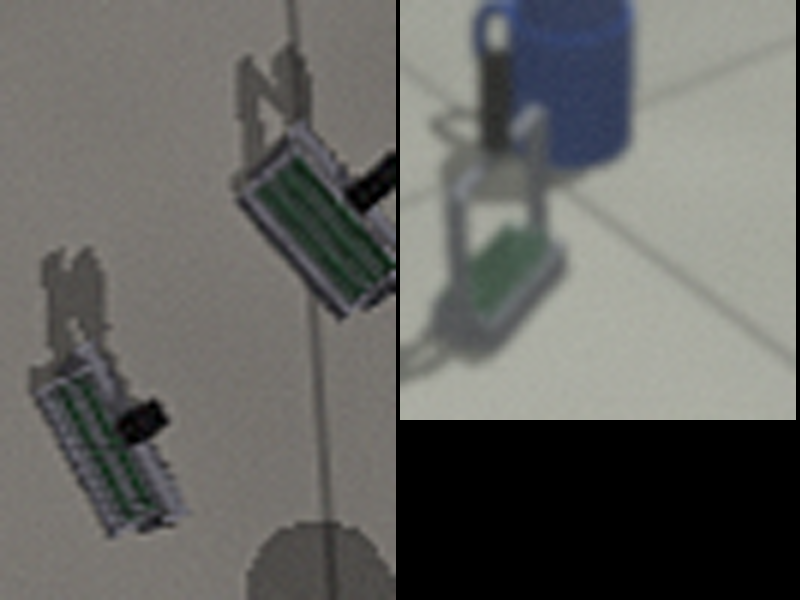

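View pics/c3.png

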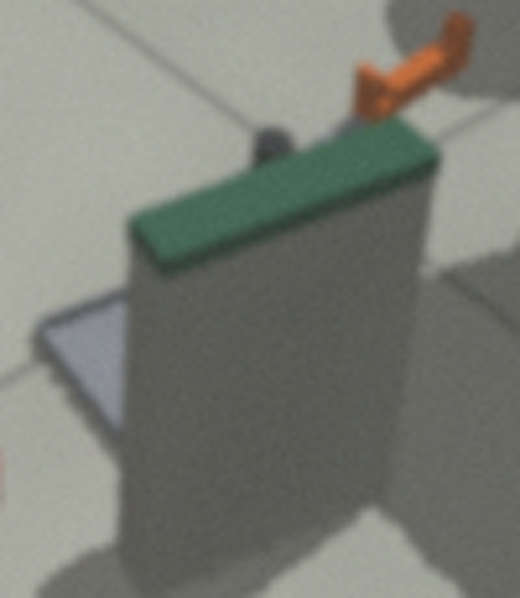

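Target confirmed: it is the left carrier in c2, with its post at (140,425), beside the mug in the scene view. Next I'll fit the poses.

```bash
cat > fit.py <<'E'
from h import *
from scipy.optimize import least_squares as LS
def T(p,L):
    c,s=np.cos(p[2]),np.sin(p[2]); L=np.atleast_2d(L)/1000.
    return np.c_[p[0]+c*L[:,0]-s*L[:,1],p[1]+s*L[:,0]+c*L[:,1],L[:,2]]
S_top=np.array([(90,42),(155,52),(100,343),(35,332),(278,218),(500,242),(473,427),(247,402)])/5.5+[130,150]
L_top=[(37.5,-90,220),(7.5,-90,220),(7.5,50,220),(37.5,50,220),(-10,-50,12),(-140,-50,12),(-140,50,12),(-10,50,12)]
S_sc=np.array([(132,225),(165,272),(438,158),(395,118)])/5.2+[245,205]
L_sc=[(7.5,-90,220),(37.5,-90,220),(37.5,50,220),(7.5,50,220)]
f=lambda p:np.r_[(proj("top",T(p,L_top))-S_top).ravel(),(proj("scene",T(p,L_sc))-S_sc).ravel()]
r=LS(f,[.5,.2,1.5]);S=r.x;print("stand",S,np.round(r.fun.reshape(-1,2),1).tolist())
def hook(h,L):  # h=angle,e ; L in hook frame (x,y,z) mm, y along arm
    L=np.array(L,float).copy(); L[:,1]+=h[1]
    c,s=np.cos(h[0]),np.sin(h[0])
    return T(S,np.c_[-16+c*L[:,0]-s*L[:,1],s*L[:,0]+c*L[:,1],190+L[:,2]])
if __name__=="__main__":
    # centre-line pts: tip top outer, collar top mid / scene
    HT=np.array([(200,508),(185,380),(197,459)])/5.5+[130,150]; LT=[(0,113,18),(0,47,22),(0,85,6)]
    HS=np.array([(460,16),(367,70)])/5.2+[245,205]; LSn=[(0,113,18),(0,47,22)]
    g=lambda h:np.r_[(proj("top",hook(h,LT))-HT).ravel(),(proj("scene",hook(h,LSn))-HS).ravel()]
    r=LS(g,[.1,10]);print("hook",r.x,np.round(r.fun.reshape(-1,2),1).tolist())
    print("axis",hook(r.x,[(0,-r.x[1],0)]),"tip",hook(r.x,[(0,118,0)]))
    CT=np.array([(155,408),(125,440),(37,388),(110,533),(180,515),(92,348)])/6+[285,155]
    LC=[(0,0,161),(0,0,103),(-42,-20,22),(42,-20,22),(44.5,0,104),(-44.5,0,104)]
    CS=np.array([(97,50),(95,150),(65,190),(135,112)])/6+[215,160]
    LD=[(0,0,161),(0,0,103),(-44.5,0,104),(44.5,0,104)]
    k=lambda p:np.r_[(proj("top",T(p,LC))-CT).ravel(),(proj("scene",T(p,LD))-CS).ravel()]
    r=LS(k,[.48,-.21,-2.6]);print("carrier",r.x,np.round(r.fun.reshape(-1,2),1).tolist())
    w=lambda u,z:unproj("top",[np.array(u)/1.5625],z)
    print("mug",w((540,415),.09),"bot",w((409,208),.14),"pot",w((295,235),.068))
E
python3 fit.py
```

```text
stand [0.56830349 0.17988194 1.42949659] [[-0.7, -0.6], [-1.3, -1.3], [-0.6, -0.9], [-0.2, -0.3], [-1.5, 0.4], [-1.1, 0.6], [-0.5, -1.3], [-0.8, -1.6], [-0.9, -2.5], [0.2, -3.2], [0.4, -2.1], [0.4, -1.8]]
hook [ 0.24370968 16.52150741] [[-1.0, 2.0], [-0.9, -0.9], [-0.1, 0.2], [-1.6, -0.1], [-0.6, -0.5]]
axis [[0.56605021 0.1640414  0.19      ]] tip [[0.4322335  0.15028913 0.19      ]]
carrier [ 0.48229896 -0.21887784 -2.69197459] [[-1.2, 1.3], [0.9, -1.9], [-0.4, 0.2], [0.6, 0.6], [-0.6, -0.3], [-1.2, -0.5], [-0.2, -0.2], [0.5, -1.2], [-1.4, -1.0], [0.5, -1.9]]
mug [[ 0.36979054 -0.32485453  0.09      ]] bot [[ 0.74809995 -0.10036562  0.14      ]] pot [[0.72708858 0.12207368 0.068     ]]
```

```bash
sed -i 's/+\[130,150\]/+[129.59,149.59]/;s/+\[245,205\]/+[244.6,204.6]/;s/+\[285,155\]/+[284.58,154.58]/;s/+\[215,160\]/+[214.58,159.58]/' fit.py; python3 fit.py
cat > go.py <<'E'
from h import *
from scipy.spatial.transform import Rotation as Ro
def now():
    s=read_state(); R=Ro.from_rotvec(s["tcp_rot"]).as_matrix(); return s,R
def Rd(yaw): # tool down, tool y at angle yaw
    y=np.array([np.cos(yaw),np.sin(yaw),0]); z=np.array([0,0,-1.]); return np.c_[np.cross(y,z),y,z]
def plan(wps,start=None):
    """wps: (x,y,z,yaw,n): n rows each, equal world steps"""
    if start is None: s,R=now(); p=s["tool_pos"]
    else: p,R=np.array(start[:3],float),Rd(start[3])
    for x,y,z,yaw,n in wps:
        q=np.array([x,y,z]); Q=Rd(yaw); rv=Ro.from_matrix(R.T@Q).as_rotvec()
        print(f"-> dist {np.linalg.norm(q-p)/n*1e3:.0f}mm/row ang {np.linalg.norm(rv)/n:.3f}/row")
        out=[]; P=p;A=R
        for i in range(1,n+1):
            B=R@Ro.from_rotvec(rv*i/n).as_matrix(); t=p+(q-p)*i/n
            out.append(np.round(np.r_[A.T@(t-P)*100,Ro.from_matrix(A.T@B).as_rotvec()],2).tolist()); P=t;A=B
        print(out); p,R=q,Q
E
python3 - <<'E'
from go import *
s,R=now(); print("yaw",np.arctan2(R[1,1],R[0,1]))
plan([(.167,.654,.23,.1,10),(.46,.27,.2,.1,12),(.46,.27,.17,.1,1)])
E
```

```text
stand [0.56923784 0.18019941 1.42945224] [[-0.4, -0.6], [-1.0, -1.2], [-0.3, -0.9], [0.1, -0.2], [-1.2, 0.5], [-0.8, 0.7], [-0.2, -1.2], [-0.5, -1.5], [-0.7, -1.9], [0.4, -2.6], [0.6, -1.4], [0.6, -1.2]]
hook [ 0.24411212 16.54683672] [[-0.7, 2.1], [-0.6, -0.9], [0.2, 0.2], [-1.4, 0.5], [-0.4, 0.1]]
axis [[0.56698386 0.16435896 0.19      ]] tip [[0.43314689 0.15055618 0.19      ]]
carrier [ 0.48347205 -0.21840651 -2.69371695] [[-0.9, 1.3], [1.1, -1.9], [-0.2, 0.2], [0.8, 0.6], [-0.4, -0.3], [-0.9, -0.5], [-0.0, 0.4], [0.7, -0.6], [-1.2, -0.4], [0.7, -1.3]]
mug [[ 0.36979054 -0.32485453  0.09      ]] bot [[ 0.74809995 -0.10036562  0.14      ]] pot [[0.72708858 0.12207368 0.068     ]]
yaw 1.3210137198347514
-> dist 0mm/row ang 0.122/row
[[-0.0, 0.01, 0.0, -0.0, 0.0, 0.12], [-0.0, 0.01, 0.0, -0.0, 0.0, 0.12], [-0.0, 0.01, 0.0, -0.0, 0.0, 0.12], [0.0, 0.01, 0.0, -0.0, 0.0, 0.12], [0.0, 0.01, 0.0, -0.0, 0.0, 0.12], [0.0, 0.01, 0.0, -0.0, 0.0, 0.12], [0.0, 0.01, 0.0, -0.0, 0.0, 0.12], [0.0, 0.01, 0.0, -0.0, 0.0, 0.12], [0.0, 0.0, 0.0, -0.0, 0.0, 0.12], [0.0, 0.0, 0.0, -0.0, 0.0, 0.12]]
-> dist 40mm/row ang 0.000/row
[[-3.43, 2.11, 0.25, 0.0, 0.0, 0.0], [-3.43, 2.11, 0.25, 0.0, 0.0, 0.0], [-3.43, 2.11, 0.25, 0.0, 0.0, 0.0], [-3.43, 2.11, 0.25, 0.0, 0.0, 0.0], [-3.43, 2.11, 0.25, 0.0, 0.0, 0.0], [-3.43, 2.11, 0.25, 0.0, 0.0, 0.0], [-3.43, 2.11, 0.25, 0.0, 0.0, 0.0], [-3.43, 2.11, 0.25, 0.0, 0.0, 0.0], [-3.43, 2.11, 0.25, 0.0, 0.0, 0.0], [-3.43, 2.11, 0.25, 0.0, 0.0, 0.0], [-3.43, 2.11, 0.25, 0.0, 0.0, 0.0], [-3.43, 2.11, 0.25, 0.0, 0.0, 0.0]]
-> dist 30mm/row ang 0.000/row
[[0.0, 0.0, 3.0, 0.0, 0.0, 0.0]]
```

```bash
python3 -m crank '[[[0,0,0,0,0,0.12],[0,0,0,0,0,0.12],[0,0,0,0,0,0.12],[0,0,0,0,0,0.12],[0,0,0,0,0,0.12],[0,0,0,0,0,0.12],[0,0,0,0,0,0.12],[0,0,0,0,0,0.12]]]' 0
python3 -m crank '[[[0,0,0,0,0,0.12],[0,0,0,0,0,0.12],[-2.5,1.5,0.2,0,0,0],[-2.5,1.5,0.2,0,0,0],[-2.5,1.5,0.2,0,0,0],[-2.5,1.5,0.2,0,0,0],[-2.5,1.5,0.2,0,0,0],[-2.5,1.5,0.2,0,0,0]]]'
python3 -m crank '[[[-2.5,1.5,0.2,0,0,0],[-2.5,1.5,0.2,0,0,0],[-2.5,1.5,0.2,0,0,0],[-2.5,1.5,0.2,0,0,0],[-2.5,1.5,0.2,0,0,0],[-2.5,1.5,0.2,0,0,0],[0,0,0,0,0,0],[0,0,0,0,0,0]]]'
```

```text
time: 0.77
tool_pos: [0.1667, 0.6536, 0.2305]
tcp_rot: [1.794, 2.578, -0.002]
wrist_force: [0.2, 0.2, -0.0]
width: 0.001
grip_force: 0.0
time: 1.43
tool_pos: [0.2747, 0.5145, 0.2186]
tcp_rot: [2.082, 2.352, -0.002]
wrist_force: [0.0, 0.9, -0.8]
width: 0.002
grip_force: 0.0
time: 2.1
tool_pos: [0.3822, 0.3766, 0.2067]
tcp_rot: [-2.086, -2.348, 0.002]
wrist_force: [-0.2, 1.1, 0.6]
width: -0.0
grip_force: 0.0
```

```bash
python3 - <<'E'
from go import *
from fit import hook,S
t=hook((.244,0),[(38,100,-20)])[0]; print(t, S[2]+.244-np.pi/2)
plan([(*t,S[2]+.244-np.pi/2,6)])
E
```

```text
stand [0.56923784 0.18019941 1.42945224] [[-0.4, -0.6], [-1.0, -1.2], [-0.3, -0.9], [0.1, -0.2], [-1.2, 0.5], [-0.8, 0.7], [-0.2, -1.2], [-0.5, -1.5], [-0.7, -1.9], [0.4, -2.6], [0.6, -1.4], [0.6, -1.2]]
[0.46361623 0.19191134 0.17      ] 0.10265591703840204
-> dist 34mm/row ang 0.003/row
[[-3.22, 0.99, 0.61, -0.0, 0.0, 0.0], [-3.21, 0.99, 0.61, -0.0, 0.0, 0.0], [-3.21, 1.0, 0.61, -0.0, 0.0, 0.0], [-3.21, 1.01, 0.61, -0.0, 0.0, 0.0], [-3.21, 1.02, 0.61, -0.0, 0.0, 0.0], [-3.2, 1.03, 0.61, -0.0, 0.0, 0.0]]
```

```bash
python3 -m crank '[[[-3.2,1,0.6,0,0,0],[-3.2,1,0.6,0,0,0],[-3.2,1,0.6,0,0,0],[-3.2,1,0.6,0,0,0],[-3.2,1,0.6,0,0,0],[-3.2,1,0.6,0,0,0.02],[0,0,0,0,0,0],[0,0,0,0,0,0]]]'
python3 - <<'E'
from h import *
p=read_state()["tool_pos"]; print(p)
t=read_camera("top");s=read_camera("scene")
u=proj("top",p)[0];v=proj("scene",p)[0];print(u,v)
print("crops",(u-[140,200])*1,(v))
o=np.zeros((600,800,3),np.uint8);o[:,:400]=crop(t,130,190,80,120,5);o[:,400:]=crop(s,280,170,80,120,5)
cv2.imwrite("pics/p1.png",o)
E
```

```text
time: 2.77
tool_pos: [0.4643, 0.1942, 0.1708]
tcp_rot: [-2.109, -2.327, 0.001]
wrist_force: [0.2, -0.2, -1.1]
width: 0.003
grip_force: 0.0
[0.46434798 0.19417193 0.17075719]
[152.98670456 234.9977915 ] [335.48362512 232.78632815]
crops [12.98670456 34.9977915 ] [335.48362512 232.78632815]
```

View pics/p1.png

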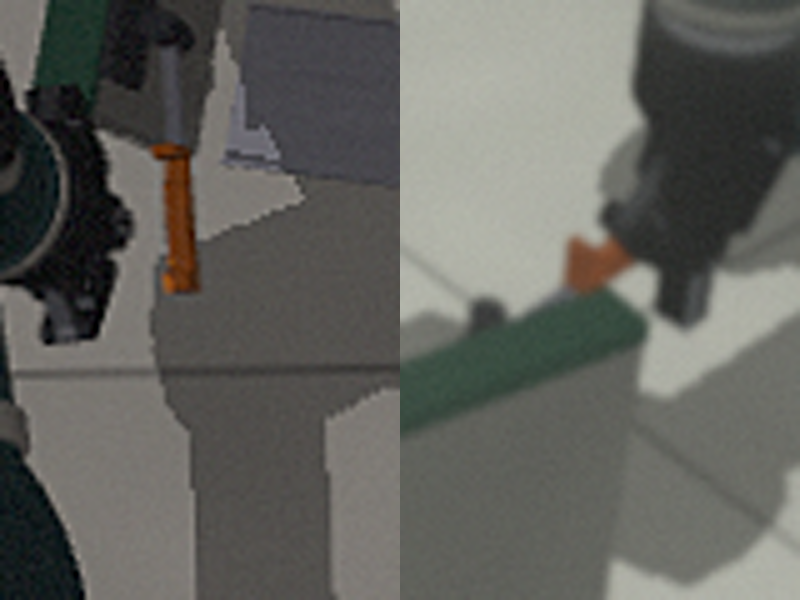

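Picture: the closed fingers are beside the arm, tip at about (685,322) in the scene crop, which agrees with the prediction within about 1 px. Now I'll feel for contact.

```bash
python3 -m crank '[[[-0.5,0,0,0,0,0],[-0.5,0,0,0,0,0],[-0.4,0,0,0,0,0],[-0.2,0,0,0,0,0],[-0.2,0,0,0,0,0],[0,0,0,0,0,0]]]'
python3 -m crank '[[[-0.2,0,0,0,0,0],[-0.2,0,0,0,0,0],[-0.2,0,0,0,0,0],[0,0,0,0,0,0]]]'
python3 -m crank '[[[-0.2,0,0,0,0,0],[-0.2,0,0,0,0,0],[-0.2,0,0,0,0,0],[0,0,0,0,0,0]]]'
```

```text
time: 3.37
tool_pos: [0.4663, 0.1765, 0.1714]
tcp_rot: [2.106, 2.331, 0.0]
wrist_force: [0.3, 0.9, 0.7]
width: 0.001
grip_force: 0.0
time: 3.7
tool_pos: [0.4668, 0.1713, 0.1713]
tcp_rot: [-2.106, -2.329, -0.002]
wrist_force: [-0.9, 4.5, 0.8]
width: -0.003
grip_force: 2.1
time: 4.03
tool_pos: [0.4673, 0.1654, 0.1713]
tcp_rot: [-2.106, -2.329, -0.001]
wrist_force: [-1.5, 5.1, 0.4]
width: 0.0
grip_force: 2.3
```

```bash
python3 -m crank '[[[-0.3,-0.04,0,0,0,-0.07],[-0.59,-0.08,0,0,0,-0.06],[-0.59,-0.08,0,0,0,-0.06],[-0.59,-0.08,0,0,0,-0.06],[-0.59,-0.08,0,0,0,-0.06],[-0.59,-0.08,0,0,0,-0.06],[-0.59,-0.08,0,0,0,-0.06],[0,0,0,0,0,0]]]'
cat > ang.py <<'E'
from go import *
A=np.array([.567,.1644]);Y=1.4295
def est(off=17):
    s,R=now(); d=s["tool_pos"][:2]-A; r=np.hypot(*d); th=np.arctan2(d[1],d[0])%(2*np.pi)+np.arcsin(off/1e3/r)-Y-np.pi/2
    print("theta",th,"r",r,"tool theta",np.arctan2(R[1,1],R[0,1])+np.pi/2-Y,"F",s["wrist_force"], "z",s["tool_pos"][2])
est()
E
python3 ang.py
```

```text
time: 4.7
tool_pos: [0.4743, 0.1269, 0.1714]
tcp_rot: [-1.559, -2.727, -0.002]
wrist_force: [1.3, 3.8, 0.2]
width: -0.001
grip_force: 1.2
theta 0.6967368456195144 r 0.10002280130002471 tool theta 0.6734235151259371 F [1.27231443 3.82454489 0.16927863] z 0.1713718499501454
```

```bash
python3 -m crank '[[[-0.59,-0.08,0,0,0,-0.06],[-0.59,-0.08,0,0,0,-0.06],[-0.59,-0.08,0,0,0,-0.06],[-0.59,-0.08,0,0,0,-0.06],[-0.59,-0.08,0,0,0,-0.06],[-0.59,-0.08,0,0,0,-0.06],[-0.59,-0.08,0,0,0,-0.06],[-0.59,-0.08,0,0,0,-0.06]]]'
python3 ang.py
python3 -m crank '[[[-0.4,-0.06,0,0,0,-0.04],[-0.4,-0.06,0,0,0,-0.04],[-0.4,-0.06,0,0,0,-0.04],[-0.4,-0.06,0,0,0,-0.04],[-0.4,-0.06,0,0,0,-0.04],[0,0,0,0,0,0]]]'
python3 ang.py
```

```text
time: 5.37
tool_pos: [0.5004, 0.0891, 0.1713]
tcp_rot: [-0.865, -3.018, -0.002]
wrist_force: [-2.0, 7.2, 1.3]
width: -0.002
grip_force: 2.7
theta 1.1578128999205903 r 0.10058669023901691 tool theta 1.1536360243600026 F [-2.04284011  7.16473212  1.3448209 ] z 0.1712845378466425
time: 5.87
tool_pos: [0.5167, 0.0766, 0.1712]
tcp_rot: [-0.562, -3.089, -0.0]
wrist_force: [-1.7, 2.3, 1.7]
width: -0.002
grip_force: 1.3
theta 1.3604178392593713 r 0.10119653541933811 tool theta 1.352330839019312 F [-1.73583628  2.33331878  1.74023207] z 0.17115702868671684
```

Now slowly to the stop, watching the force.

```bash
python3 -m crank '[[[-0.3,-0.05,0,0,0,-0.03],[-0.3,-0.05,0,0,0,-0.03],[-0.3,-0.05,0,0,0,-0.03],[-0.2,-0.03,0,0,0,-0.02],[0,0,0,0,0,0]]]'
python3 -m crank '[[[-0.15,-0.02,0,0,0,-0.015],[-0.15,-0.02,0,0,0,-0.015],[0,0,0,0,0,0]]]'
python3 -m crank '[[[-0.1,-0.02,0,0,0,-0.01],[-0.1,-0.02,0,0,0,-0.01],[0,0,0,0,0,0]]]'
python3 ang.py
```

```text
time: 6.28
tool_pos: [0.5261, 0.0716, 0.171]
tcp_rot: [-0.392, -3.114, -0.0]
wrist_force: [-2.3, 2.3, 1.1]
width: 0.003
grip_force: 1.8
time: 6.53
tool_pos: [0.5286, 0.0704, 0.171]
tcp_rot: [-0.346, -3.119, -0.0]
wrist_force: [-3.6, 3.7, 0.7]
width: 0.0
grip_force: 2.1
time: 6.78
tool_pos: [0.5304, 0.0697, 0.171]
tcp_rot: [-0.315, -3.123, -0.0]
wrist_force: [-3.7, 4.3, 1.2]
width: 0.002
grip_force: 2.2
theta 1.511419152847317 r 0.10152846044580877 tool theta 1.5112190286985299 F [-3.73282637  4.32413797  1.19576772] z 0.17096450028370125
```

```bash
for i in 1 2; do :; done; python3 -m crank '[[[-0.1,-0.02,0,0,0,-0.01],[-0.1,-0.02,0,0,0,-0.01],[0,0,0,0,0,0]]]'
python3 -m crank '[[[-0.1,-0.02,0,0,0,-0.01],[-0.1,-0.02,0,0,0,-0.01],[0,0,0,0,0,0]]]'
python3 ang.py
```

```text
time: 7.03
tool_pos: [0.5322, 0.0689, 0.1709]
tcp_rot: [-0.283, -3.125, -0.0]
wrist_force: [-3.9, 4.1, 1.4]
width: 0.003
grip_force: 2.2
time: 7.28
tool_pos: [0.5336, 0.0683, 0.1708]
tcp_rot: [-0.252, -3.127, -0.001]
wrist_force: [-5.9, 4.9, 2.7]
width: -0.005
grip_force: 3.0
theta 1.5454688636598988 r 0.10172555144202443 tool theta 1.5512103985232857 F [-5.85293114  4.87664807  2.69828659] z 0.1708424403409995
```

```bash
python3 -m crank '[[[-0.1,0,0,0,0,0],[0,0,0,0,0,0]]]'
python3 -m crank '[[[-0.1,0,0,0,0,0],[0,0,0,0,0,0]]]'
python3 ang.py
```

```text
time: 7.45
tool_pos: [0.5338, 0.0683, 0.1707]
tcp_rot: [-0.253, -3.125, -0.001]
wrist_force: [-7.7, 4.4, 4.7]
width: 0.003
grip_force: 4.2
time: 7.62
tool_pos: [0.534, 0.0683, 0.1706]
tcp_rot: [-0.252, -3.123, -0.001]
wrist_force: [-9.7, 4.5, 6.1]
width: 0.003
grip_force: 5.4
theta 1.549047615557761 r 0.10166398079361066 tool theta 1.5508632201842718 F [-9.69877699  4.51691259  6.1289374 ] z 0.1706202496527714
```

The force rises with no motion, so the hook is at its stop. I'll retreat, rise and turn.

```bash
python3 -m crank '[[[2,0,0,0,0,0],[3,0,0,0,0,0],[0,0,-3,0,0,0],[0,0,-3,0,0,0.12],[0,0,0,0,0,0.12],[0,0,0,0,0,0.12],[0,0,0,0,0,0.12],[0,0,0,0,0,0.12]]]' 4
python3 -m crank '[[[0,0,0,0,0,0.12],[0,0,0,0,0,0.12],[0,0,0,0,0,0.12],[0,0,0,0,0,0.12],[0,0,0,0,0,0.12],[0,0,0,0,0,0.12],[0,0,0,0,0,0.12],[0,0,0,0,0,0.12]]]'
python3 -m crank '[[[0,0,0,0,0,0.12],[0,0,0,0,0,0.12],[0,0,0,0,0,0.12],[0,0,0,0,0,0.12],[0,0,0,0,0,0.12],[0,0,0,0,0,0.12],[0,0,0,0,0,0.12],[0,0,0,0,0,0.12]]]'
python3 - <<'E'
from go import *
s,R=now(); print(s["q"],np.arctan2(R[1,1],R[0,1]))
plan([(.482,-.218,.215,.447-np.pi/2,9)])
E
```

```text
time: 8.28
tool_pos: [0.4882, 0.0746, 0.2316]
tcp_rot: [1.175, 2.912, -0.002]
wrist_force: [-0.9, 0.3, -0.7]
width: 0.471
grip_force: 0.0
time: 8.95
tool_pos: [0.4881, 0.0745, 0.2312]
tcp_rot: [2.387, 2.04, -0.002]
wrist_force: [-0.2, 0.9, 0.5]
width: 0.472
grip_force: 0.0
time: 9.62
tool_pos: [0.4881, 0.0745, 0.2312]
tcp_rot: [3.059, 0.707, -0.001]
wrist_force: [0.3, -0.2, -0.4]
width: 0.467
grip_force: 0.0
[ 1.02239691e-01 -8.30927587e-02  1.98077709e+00 -1.81032033e-03
  1.24417874e+00  1.21939682e+00] -1.1165754301600208
-> dist 33mm/row ang 0.001/row
[[-1.49, 2.89, 0.19, 0.0, 0.0, 0.0], [-1.48, 2.89, 0.19, 0.0, 0.0, 0.0], [-1.48, 2.89, 0.18, 0.0, 0.0, 0.0], [-1.48, 2.89, 0.18, 0.0, 0.0, 0.0], [-1.48, 2.9, 0.18, 0.0, 0.0, 0.0], [-1.48, 2.9, 0.18, 0.0, 0.0, 0.0], [-1.47, 2.9, 0.18, 0.0, 0.0, 0.0], [-1.47, 2.9, 0.18, 0.0, 0.0, 0.0], [-1.47, 2.9, 0.18, 0.0, 0.0, 0.0]]
```

```bash
python3 -m crank '[[[-1.5,2.9,0.2,0,0,0],[-1.5,2.9,0.2,0,0,0],[-1.5,2.9,0.2,0,0,0],[-1.5,2.9,0.2,0,0,0],[-1.5,2.9,0.2,0,0,0],[-1.5,2.9,0.2,0,0,0],[-1.5,2.9,0.2,0,0,0],[-1.5,2.9,0.2,0,0,0]]]'
python3 -m crank '[[[-1.3,2.9,0.1,0,0,0],[0,0,0,0,0,0],[0,0,0,0,0,0]]]'
python3 - <<'E'
from h import *
s=read_state();p=s["tool_pos"]; print(p)
t=read_camera("top");c=read_camera("scene")
for z in (.215,.161,.129):print(proj("scene",[p[0],p[1],z]))
o=np.zeros((600,800,3),np.uint8);o[:,:400]=crop(t,130,150,100,150,4);o[:,400:]=crop(c,200,130,80,120,5)
cv2.imwrite("pics/p2.png",o); cv2.imwrite("pics/raw_t2.png",t)
E
```

```text
time: 10.28
tool_pos: [0.4835, -0.1881, 0.2153]
tcp_rot: [3.057, 0.716, -0.001]
wrist_force: [0.5, 0.2, 0.1]
width: 0.47
grip_force: 0.0
time: 10.53
tool_pos: [0.4848, -0.2195, 0.214]
tcp_rot: [3.059, 0.712, -0.002]
wrist_force: [0.4, 0.2, 0.3]
width: 0.468
grip_force: 0.0
[ 0.48481973 -0.21951647  0.21399189]
[[229.75866935 152.91534265]]
[[230.17911776 168.30011311]]
[[230.41828021 177.06130073]]
```

View pics/p2.png

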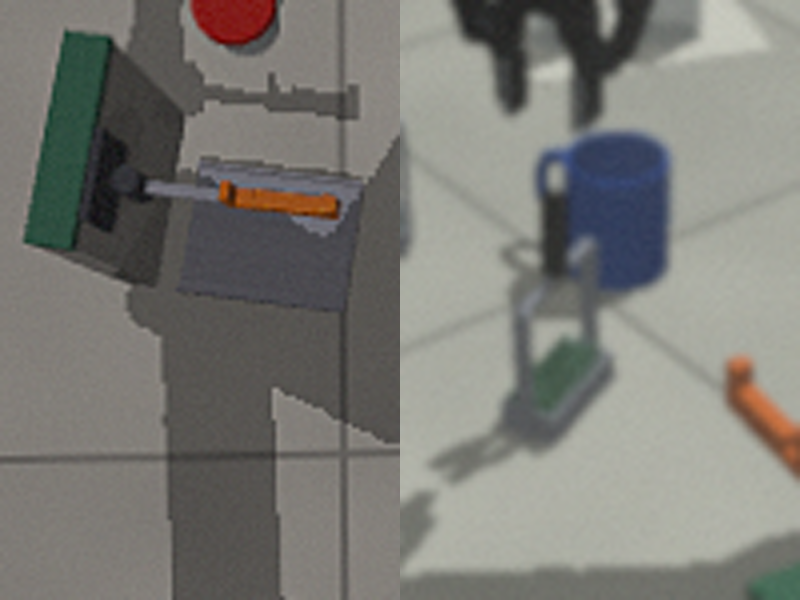

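Scene: the post top is at (555,195) in the crop, straight below the open fingers at (510,105) and (587,120), which matches the projection within about 1 mm. The hook points straight out, tip at (338,205). Descending and gripping.

```bash
python3 -m crank '[[[0,0,2.5,0,0,0],[0,0,2.5,0,0,0],[0,0,2,0,0,0],[0,0,1.5,0,0,0],[0,0,0,0,0,0],[0,0,0,0,0,0]]]'
python3 -m crank '[[[0,0,0,0,0,0],[0,0,0,0,0,0],[0,0,0,0,0,0],[0,0,0,0,0,0],[0,0,0,0,0,0],[0,0,0,0,0,0]]]' 1 40
python3 -m crank '[[[0,0,0,0,0,0],[0,0,0,0,0,0],[0,0,0,0,0,0]]]' 0 60
python3 - <<'E'
from h import *
from fit import hook,S
t=cv2.imread("pics/raw_t2.png")
# pts from p2 left crop (x4, off 130,150)
H=(np.array([(322,203),(227,195)])+.5)/4-.5+[130,150]
for u,z in zip(H,(.208,.212)): print(unproj("top",[u],z))
print("pred e=14",hook((1.57,14),[(0,113,18),(0,47,22),(0,54,3),(0,-14,0)]))
E
```

```text
time: 11.13
tool_pos: [0.4847, -0.2162, 0.1286]
tcp_rot: [-3.056, -0.721, 0.003]
wrist_force: [0.3, -1.2, 0.8]
width: 0.468
grip_force: 0.0
time: 11.63
tool_pos: [0.4868, -0.2181, 0.1312]
tcp_rot: [3.057, 0.718, 0.005]
wrist_force: [1.1, 0.9, 6.7]
width: 0.153
grip_force: 40.4
time: 11.88
tool_pos: [0.4869, -0.2182, 0.1312]
tcp_rot: [3.057, 0.718, 0.005]
wrist_force: [0.2, 1.5, 5.3]
width: 0.15
grip_force: 59.3
stand [0.56923784 0.18019941 1.42945224] [[-0.4, -0.6], [-1.0, -1.2], [-0.3, -0.9], [0.1, -0.2], [-1.2, 0.5], [-0.8, 0.7], [-0.2, -1.2], [-0.5, -1.5], [-0.7, -1.9], [0.4, -2.6], [0.6, -1.4], [0.6, -1.2]]
[[0.54579677 0.03775592 0.208     ]]
[[0.55195206 0.09779037 0.212     ]]
pred e=14 [[0.54899275 0.03863975 0.208     ]
 [0.55834246 0.10397415 0.212     ]
 [0.55735082 0.09704474 0.193     ]
 [0.56698386 0.16435896 0.19      ]]
```

```bash
python3 -m crank '[[[0,0,-0.5,0,0,0],[0,0,-1,0,0,0],[0,0,-2,0,0,0],[0,0,-2,0,0,0],[0,0,-2.5,0,0,0],[0,0,-2.5,0,0,0],[0,0,-1.5,0,0,0],[0,0,-1,0,0,0]]]'
python3 -m crank '[[[0,0,0,0,0,0.06],[0,0,0,0,0,0.1],[0,0,0,0,0,0.1],[0,0,0,0,0,0.1],[0,0,0,0,0,0.1],[0,0,0,0,0,0.1],[0,0,0,0,0,0.04],[0,0,0,0,0,0]]]'
python3 - <<'E'
from go import *
s,R=now();print(s["tool_pos"],np.arctan2(R[1,1],R[0,1]),s["q"][5],s["wrist_force"],R[2])
plan([(.541,-.02,.261,-1.72,8)])
E
```

```text
time: 12.55
tool_pos: [0.4858, -0.2181, 0.2618]
tcp_rot: [3.056, 0.718, 0.003]
wrist_force: [0.1, -0.3, -4.2]
width: 0.154
grip_force: 58.7
time: 13.22
tool_pos: [0.4845, -0.2174, 0.2582]
tcp_rot: [-3.133, 0.219, 0.004]
wrist_force: [0.1, 0.2, -2.8]
width: 0.153
grip_force: 58.7
[ 0.48448593 -0.21742218  0.25822551] -1.7100887669160216 1.2415193344661084 [ 0.13509854  0.2152798  -2.83726591] [-2.45692176e-03 -6.51489861e-04 -9.99996770e-01]
-> dist 26mm/row ang 0.001/row
[[0.36, -2.54, -0.03, -0.0, 0.0, 0.0], [0.35, -2.54, -0.03, -0.0, 0.0, 0.0], [0.35, -2.54, -0.03, -0.0, 0.0, 0.0], [0.35, -2.54, -0.03, -0.0, 0.0, 0.0], [0.34, -2.54, -0.03, -0.0, 0.0, 0.0], [0.34, -2.54, -0.03, -0.0, 0.0, 0.0], [0.34, -2.54, -0.03, -0.0, 0.0, 0.0], [0.33, -2.54, -0.03, -0.0, 0.0, 0.0]]
```

```bash
python3 -m crank '[[[0.2,-1.5,0,0,0,0],[0.35,-2.5,0,0,0,0],[0.4,-2.9,0,0,0,0],[0.4,-2.9,0,0,0,0],[0.4,-2.9,0,0,0,0],[0.4,-2.9,0,0,0,0],[0.35,-2.5,-0.3,0,0,0],[0.2,-1.5,0,0,0,0]]]'
python3 -m crank '[[[0,-0.4,0,0,0,0],[0,0,0,0,0,0],[0,0,0,0,0,0]]]'
python3 - <<'E'
from go import *
s,R=now();p=s["tool_pos"];print(p,np.arctan2(R[1,1],R[0,1]))
t=read_camera("top");c=read_camera("scene")
print(proj("scene",[p-[0,0,.031],p+[0,0,.03]]))
o=np.zeros((600,800,3),np.uint8);o[:,:400]=crop(t,130,170,133,200,3)[:600,:400] if 0 else cv2.resize(t[150:270,130:210+0],(400,600),interpolation=cv2.INTER_CUBIC);o[:,400:]=crop(c,255,130,80,120,5)
cv2.imwrite("pics/p3.png",o)
E
```

```text
time: 13.88
tool_pos: [0.5392, -0.0247, 0.2621]
tcp_rot: [-3.133, 0.212, 0.001]
wrist_force: [-0.1, 0.2, -3.4]
width: 0.153
grip_force: 58.9
time: 14.13
tool_pos: [0.5391, -0.0237, 0.2617]
tcp_rot: [3.133, -0.215, -0.002]
wrist_force: [-0.6, 0.5, -3.7]
width: 0.155
grip_force: 58.9
[ 0.53911971 -0.02374466  0.2616992 ] -1.707818266046228
[[256.05838447 183.22539468]
 [256.37612226 163.06534263]]
```

View pics/p3.png

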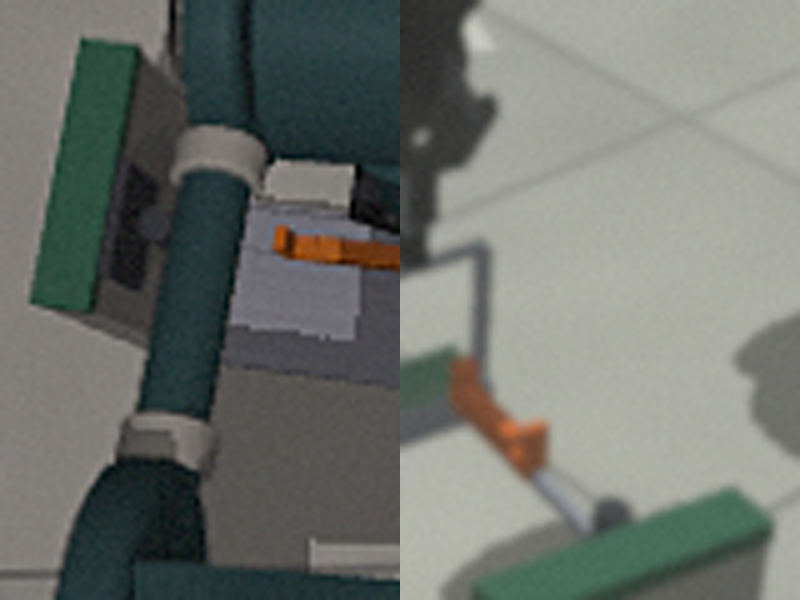

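The scene view shows the hook tip at (460,370), ahead of the opening, with the upright at (480,300) to its right and the bar well above the arm. Sliding in over the level top.

```bash
python3 -m crank '[[[0,-1,0,0,0,0],[0,-1.5,0,0,0,0],[0,-1.5,0,0,0,0],[0,-1.5,0,0,0,0],[0,-1.5,0,0,0,0],[0,-1.4,0,0,0,0],[0,-1,0,0,0,0],[0,0,0,0,0,0]]]'
python3 -m crank '[[[0,0,0.6,0,0,0],[0,0,0.6,0,0,0],[0,0,0.5,0,0,0],[0,0,0.4,0,0,0],[0,0,0,0,0,0],[0,0,0,0,0,0]]]'
python3 - <<'E'
from go import *
s,R=now();p=s["tool_pos"];print(p)
c=read_camera("scene")
cv2.imwrite("pics/p4.png",crop(c,225,140,100,100,6))
E
```

```text
time: 14.9
tool_pos: [0.5528, 0.0715, 0.2623]
tcp_rot: [-3.133, 0.215, -0.0]
wrist_force: [-0.4, 0.3, -3.2]
width: 0.15
grip_force: 59.0
time: 15.4
tool_pos: [0.5522, 0.0693, 0.2406]
tcp_rot: [3.134, -0.218, -0.002]
wrist_force: [0.5, -0.1, -3.8]
width: 0.152
grip_force: 59.0
[0.55221204 0.06931874 0.24057679]
```

View pics/p4.png

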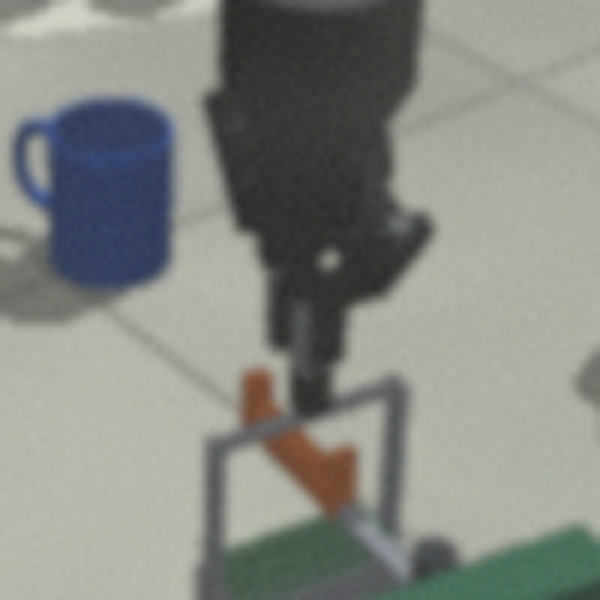

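The bar (310,415) is over the level arm, between the tip (257,375) and the collar (345,455), with the arm inside the opening. I'll lower until near contact, then slide inward.

```bash
python3 -m crank '[[[0,0,0.3,0,0,0],[0,0,0.2,0,0,0],[0,0,0,0,0,0],[0,0,0,0,0,0]]]'
python3 -m crank '[[[0,0,0.15,0,0,0],[0,0,0,0,0,0],[0,0,0,0,0,0]]]'
python3 -m crank '[[[0,0,0.15,0,0,0],[0,0,0,0,0,0],[0,0,0,0,0,0]]]'
```

```text
time: 15.78
tool_pos: [0.5525, 0.0697, 0.2361]
tcp_rot: [3.134, -0.217, -0.0]
wrist_force: [0.5, 0.6, -2.8]
width: 0.156
grip_force: 59.0
time: 16.03
tool_pos: [0.5526, 0.0698, 0.2347]
tcp_rot: [3.134, -0.217, -0.0]
wrist_force: [-0.3, 0.8, -3.7]
width: 0.15
grip_force: 59.0
time: 16.28
tool_pos: [0.5525, 0.0698, 0.2331]
tcp_rot: [3.134, -0.217, -0.0]
wrist_force: [0.0, -0.1, -3.4]
width: 0.154
grip_force: 59.0
```

```bash
python3 -m crank '[[[0,0,0.12,0,0,0],[0,0,0,0,0,0],[0,0,0,0,0,0]]]'
python3 -m crank '[[[0,0,0.12,0,0,0],[0,0,0,0,0,0],[0,0,0,0,0,0]]]'
```

```text
time: 16.53
tool_pos: [0.5526, 0.0698, 0.232]
tcp_rot: [3.134, -0.217, -0.0]
wrist_force: [0.2, 0.5, -3.2]
width: 0.154
grip_force: 59.0
time: 16.78
tool_pos: [0.5528, 0.0698, 0.2311]
tcp_rot: [-3.134, 0.217, -0.001]
wrist_force: [0.6, -0.3, -2.7]
width: 0.153
grip_force: 59.1
```

```bash
python3 -m crank '[[[0,0,-0.2,0,0,0],[0,-0.4,0,0,0,0],[0,-0.4,0,0,0,0],[0,-0.4,0,0,0,0],[0,-0.2,0,0,0,0],[0,0,0,0,0,0]]]'
python3 -m crank '[[[0,-0.15,0,0,0,0],[0,-0.15,0,0,0,0],[0,0,0,0,0,0]]]'
python3 -m crank '[[[0,-0.15,0,0,0,0],[0,-0.15,0,0,0,0],[0,0,0,0,0,0]]]'
```

```text
time: 17.28
tool_pos: [0.5546, 0.0843, 0.2328]
tcp_rot: [-3.134, 0.216, 0.0]
wrist_force: [0.6, -0.4, -2.0]
width: 0.151
grip_force: 59.0
time: 17.53
tool_pos: [0.555, 0.0869, 0.2329]
tcp_rot: [-3.134, 0.217, 0.0]
wrist_force: [-0.5, -0.4, -3.5]
width: 0.149
grip_force: 59.0
time: 17.78
tool_pos: [0.5554, 0.0893, 0.2329]
tcp_rot: [3.133, -0.217, -0.0]
wrist_force: [-0.0, -1.3, -2.8]
width: 0.15
grip_force: 59.1
```

```bash
python3 -m crank '[[[0,-0.15,0,0,0,0],[0,0,0,0,0,0]]]'
python3 -m crank '[[[0,-0.15,0,0,0,0],[0,0,0,0,0,0]]]'
python3 -m crank '[[[0,-0.15,0,0,0,0],[0,0,0,0,0,0]]]'
```

```text
time: 17.95
tool_pos: [0.5554, 0.0895, 0.2329]
tcp_rot: [3.131, -0.216, -0.001]
wrist_force: [0.0, -6.1, -2.2]
width: 0.15
grip_force: 59.3
time: 18.12
tool_pos: [0.5555, 0.0897, 0.2329]
tcp_rot: [3.128, -0.216, -0.001]
wrist_force: [-1.2, -8.0, -1.7]
width: 0.151
grip_force: 59.5
time: 18.28
tool_pos: [0.5555, 0.09, 0.2329]
tcp_rot: [3.126, -0.216, -0.002]
wrist_force: [-2.6, -12.2, -0.7]
width: 0.157
grip_force: 59.7
```

Collar contact at y = 0.0894. I'll back off to about 2 mm of clearance and lower into the notch.

```bash
python3 -m crank '[[[0,0.3,0,0,0,0],[0,0.3,0,0,0,0],[0,0,0,0,0,0],[0,0,0,0,0,0]]]'
python3 -m crank '[[[0,0,0.3,0,0,0],[0,0,0.2,0,0,0],[0,0,0,0,0,0],[0,0,0,0,0,0]]]'
```

```text
time: 18.62
tool_pos: [0.5553, 0.0884, 0.2329]
tcp_rot: [-3.133, 0.217, -0.0]
wrist_force: [0.2, -0.8, -3.3]
width: 0.152
grip_force: 59.3
time: 18.95
tool_pos: [0.5549, 0.0883, 0.2274]
tcp_rot: [3.134, -0.216, -0.001]
wrist_force: [-0.5, -0.1, -3.3]
width: 0.153
grip_force: 59.3
```

```bash
python3 -m crank '[[[0,0,0.2,0,0,0],[0,0,0,0,0,0],[0,0,0,0,0,0]]]'
python3 -m crank '[[[0,0,0.1,0,0,0],[0,0,0,0,0,0],[0,0,0,0,0,0]]]'
python3 -m crank '[[[0,0,0.1,0,0,0],[0,0,0,0,0,0],[0,0,0,0,0,0]]]'
```

```text
time: 19.2
tool_pos: [0.5551, 0.0882, 0.2257]
tcp_rot: [-3.134, 0.217, 0.0]
wrist_force: [-0.3, 0.6, -3.5]
width: 0.155
grip_force: 59.3
time: 19.45
tool_pos: [0.5552, 0.0882, 0.2249]
tcp_rot: [-3.134, 0.217, -0.0]
wrist_force: [-0.1, -0.2, -4.1]
width: 0.155
grip_force: 59.3
time: 19.7
tool_pos: [0.5554, 0.0881, 0.2241]
tcp_rot: [-3.134, 0.217, -0.001]
wrist_force: [-0.1, 0.7, -2.2]
width: 0.155
grip_force: 59.5
```

```bash
python3 -m crank '[[[0,0,0.08,0,0,0],[0,0,0,0,0,0],[0,0,0,0,0,0]]]'
python3 - <<'E'
from go import *
c=read_camera("scene"); cv2.imwrite("pics/p5.png",crop(c,240,150,100,100,6))
E
```

```text
time: 19.95
tool_pos: [0.5554, 0.0881, 0.2238]
tcp_rot: [-3.134, 0.217, -0.001]
wrist_force: [-0.7, -0.4, 0.9]
width: 0.151
grip_force: 59.9
```

View pics/p5.png

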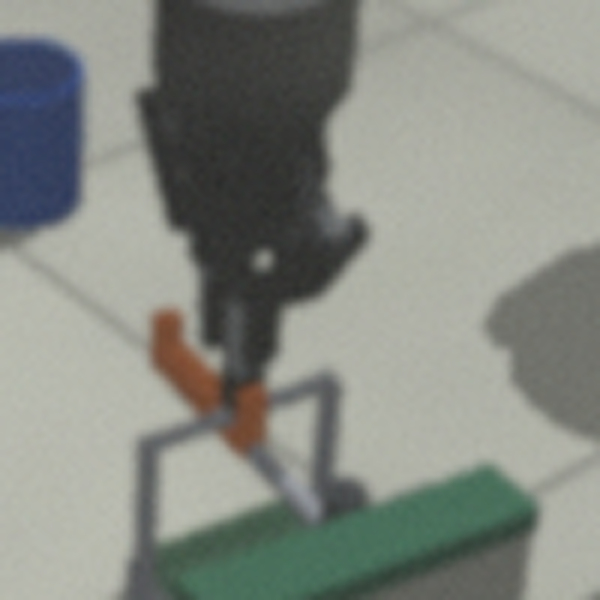

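Seated: the bar (235,410) sits in the notch right behind the collar, and the weight is now borne by the hook. Releasing.

```bash
python3 -m crank '[[[0,0,0,0,0,0],[0,0,0,0,0,0],[0,0,0,0,0,0],[0,0,0,0,0,0]]]' 1.6 20
python3 -m crank '[[[0,0,0,0,0,0],[0,0,0,0,0,0],[0,0,0,0,0,0],[0,0,0,0,0,0],[0,0,0,0,0,0]]]' 4
python3 -m crank '[[[0,0,-1,0,0,0],[0,0,-1.5,0,0,0],[0,0,-2,0,0,0],[0,0,-3,0,0,0],[0,0,-3,0,0,0],[0,0,0,0,0,0],[0,0,0,0,0,0],[0,0,0,0,0,0]]]'
python3 - <<'E'
from go import *
c=read_camera("scene");t=read_camera("top")
o=np.zeros((600,800,3),np.uint8);o[:,:400]=crop(c,240,150,80,120,5);o[:,400:]=crop(t,130,130,100,150,4)
cv2.imwrite("pics/p6.png",o)
E
```

```text
time: 20.33
tool_pos: [0.5553, 0.088, 0.223]
tcp_rot: [3.134, -0.217, 0.0]
wrist_force: [-0.1, 0.1, -0.6]
width: 0.19
grip_force: 0.0
time: 20.75
tool_pos: [0.5552, 0.0881, 0.2231]
tcp_rot: [3.134, -0.217, -0.0]
wrist_force: [0.7, 0.3, -1.2]
width: 0.466
grip_force: 0.0
time: 21.42
tool_pos: [0.5552, 0.0881, 0.3286]
tcp_rot: [-3.134, 0.217, -0.001]
wrist_force: [-0.4, 0.6, -0.5]
width: 0.466
grip_force: 0.0
```

View pics/p6.png

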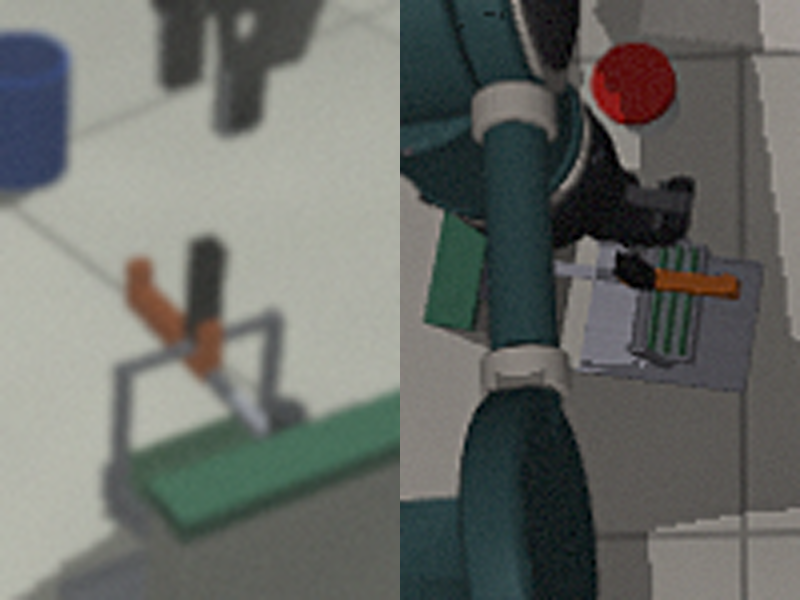

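The carrier hangs upright in the notch (post at (205,280), bar behind the collar at (205,345)), over the tray, hook straight out, and the robot is clear.

```bash
python3 -c "
from workcell import *
print(finish_job())"
```

```text
the job is handed in; nothing more can be done
None
```

The hook is pushed out to its stop, and the leftmost carrier hangs upright by its bar in the notch over the tray; the gripper has let go, nothing else was touched, and the job was handed in after about 22 s of robot time.

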